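# Unclamp the copper electrode and present its underside to the inspection camera

### The job

The copper electrode has been worked in the clamping jig and its flat underside is due for inspection. Throw the toggle clamp's red handle right back, lift the electrode out of the jig, and show its flat underside to the tilted inspection camera: centred in front of the lens and 12 cm from it, square to the line of sight, with the long sides level. Finish there with the electrode still gripped and held still; do not touch the camera, and leave the other things on the bench where they are.

Things in the scene. Friction and masses are not known exactly. Their poses are not given: they have to be found in the camera images.
- electrode_mid (a point): Loose copper electrode, some 55 g: flat bar 22 mm wide (x), 117 mm long (y), 2 mm thick, bent up to 14 mm high near its -y end. Grip it across the 22 mm at mid length; pads may cover its sides from the underside to 6 mm above it. Point: mid length and width, 1 mm above the flat underside; z out of the upper face. In the jig its y points to the jig's -y; underside 38 mm above the bench.
- jig: Fixed clamping jig; origin on the bench under the electrode's middle, z up. Plate 86 mm in x, y -158 to 78 mm, 8 mm thick. Saddles (48 x 22 mm) at y = -38 and 38 mm carry the electrode; side cheeks to z 45 mm, 2 mm clear of it. Between them, y -27 to 27 mm, open down to the plate for the fingers. End stop at y 60 to 69 mm, to z 48 mm. Toggle clamp at the -y end, y -138 to -78 mm.
- handle_pivot (a point): Pivot of the toggle clamp's handle, fixed on the jig at its y = -129 mm, z = 60 mm, axes as the jig's. The handle turns about the jig's x axis.
- handle_grip (a point): Point in the clamp's red round handle grip (13 mm thick), 58 mm from the handle's pivot; the handle's end is 20 mm further out. Its z axis points along the handle away from the pivot (upright when clamped).
- clamp_handle (a joint): Handle angle, rad. 0: upright, clamp closed, its arm reaching over the electrode's -y end. It grows as the top of the handle swings away from the electrode, toward the jig's -y, to the stop at 1.35, where the arm stands up clear of the electrode (74 degrees, to 0.11 m above the bench). Friction of about 0.08 N m keeps it where it is left.
- lens (a point): Front centre of the inspection camera's lens: grey ribbed camera, black lens in a white ring light 68 mm across, on a steel stand (base 94 x 86 mm) fixed to the bench. z: out of the lens along the line of sight, up and leaning 20 to 37 degrees toward the robot; y: level, across the line of sight; x: square to both. It is about 0.13 m above the bench; the tilt is stiff.
- tweezers: Bystander, loose, to be left alone: steel tweezers, 14 x 124 x 10 mm; origin at the middle of its underside.
- spanner: Bystander, loose, to be left alone: open-end spanner, 22 x 132 x 5 mm; origin at the middle of its underside.
- pen_1: Bystander, loose, to be left alone: red and white marker pen, 17 x 135 x 16 mm; origin at the middle of its underside.
- tape_1: Bystander, loose, to be left alone: roll of tan tape, 100 mm across, 25 mm high; origin at the middle of its underside.
- splash_shield: Fixed clear upright splash shield, nearly invisible: a thin sheet 296 mm long in y, 322 mm high, 4 mm thick, in a fixed place left of and behind the jig; keep clear of it. Origin at the middle of its lower edge.
- vblock_stand: Fixed clamp stand at the left, between the arm's start and the jig: heavy foot and upright post to 0.35 m, with a level rod 0.25 to 0.30 m above the bench reaching 0.24 m in y to either side of the origin (on the bench); rise above 0.4 m or stay on the robot's side to pass it.

How it is judged:
By the outcome, as a careful person would: the job done as asked, in the order asked, and still so for the second after the job is handed in, while the arm keeps its last pose, push and grip.
It also fails if it takes over 51 s, if anything falls off the work surface, if the arm or the gripper's body presses on something with over 40 N, if the wrist force passes 120 N, or if a joint passes its speed limit or range.

### The arm

A 6-joint arm with a two-finger parallel gripper is mounted at the origin on a cart in front of the work surface, level with it; the furniture and walls round the work are solid. World frame = base frame: x ahead of the robot, y to its left, z up, the work surface at z = 0. Lengths are in m, angles in rad, forces in N, time in s.
With the tool pointing down it reaches from about 0.35 to 0.85 m from the base axis. Payload 8.1 kg.
Tool frame: the origin (TCP) lies at the centre of the arm's flange, where the gripper is bolted on; the fingertips stand 186 mm ahead of it and the grasp point (between the pads) lies 167 mm ahead of it (robot.grasp_offset is the distance from the TCP to the grasp point, in m); z points along the fingers, y is the line along which they close (so a half turn about z gives the same grasp; the last joint's range is limited). The gripper opens to 93 mm and grips with 3 to 60 N. Pads are 15 mm wide; open, the fingers measure 128 mm over their backs; the gripper's body (75 mm by 188 mm) begins 65 mm behind the grasp point.
Start: joints at [-1.284, 0.13, 1.488, -0, 1.523, -0.085], TCP at [0.218, -0.559, 0.405] pointing down, gripper open.
Joint ranges: [-2.96, 2.96], [-0.89, 2.26], [0.02, 2.5], [-1.34, 4.48], [0, 2.73], [-2.66, 2.66]. Speed limits (rad/s): [2.39, 2.39, 2.79, 3.14, 3.14, 3.14].

### API

Orientations are given as a rotation vector (axis times angle).
In Python, from plant import robot gives the robot as it stands.
- The arm moves only by the tool drive_tool, never from a script. Its argument "moves" is one flat list of numbers, 7 for each row, row after row: the finger opening in mm, from 0 to 93, then the shift along the tool's x, y, z in mm, then the turn, a rotation vector about the tool's x, y, z in degrees. A call has 1 to 8 rows; each row shifts and turns the commanded pose from where the row before left it, along the tool's axes as they then stand; what a row does not reach is not made up. A row lasts 1/10 s, in which the tool goes at most 50 mm and 8.59 degrees, less where a joint would pass 70% of its speed; a pose out of reach is approached as far as the arm can. A call is refused whole if a number of a shift passes 50 or a number of a turn 8.59, either way. A call with a gripper value outside its range is refused whole. The fingers move at their own pace and stop on an object; "grip_force" is the grip in N (left out, the last holds). Time passes only in rows, so rows that do not move let the fingers close. It gives the time, the measured TCP pose, the force, the opening and the grip force at its end, in the units of the state.
- robot.read_state(): the state, without advancing time (a new reading comes with each control period).
- robot.read_camera(name): name is "side" or "top"; returns a dict with "color" (480x640x3 uint8, red, green, blue), "depth" (480x640 float32, m along the optical axis (not along the pixel's ray), 0 where there is no reading), "mtx" (3x3 intrinsics, pixels), "R" (3x3) and "t" (3): a world point X has camera coordinates R X + t. Camera axes: x right, y down, z forward; pixel columns grow to the right and rows downward; lengths in m; the calibration is good to about 2 mm. A picture is of the moment at which its call begins.
- robot.close_job(): hands the job in; it is judged then, once.
The state is a dict: "t": time; "q": joint angles; "dq": joint speeds; "joint_torque": joint torques, N m; "tool_pos": TCP position; "orientation": TCP orientation; "force": force on the tool from outside, world axes, zero at the start; "wrist_torque": the same for the moment, N m; "opening": finger opening in m; "gripper_force": force on a finger pad.
Only numpy, scipy, OpenCV 4.12 (cv2) and the standard library are available. Lean on these libraries where they do the work, as an engineer would, in place of code of your own. Each camera call takes 0.05 s, during which the arm holds its last target. There are 200 camera calls.

## Working session

There is one attempt and no reset: what is moved stays moved. The work goes in short steps, Python scripts to look and compute and a tool call to move; the robot and the scene stay as the last step left them, time stands still between calls to the robot, and variables do not carry over. Pictures are saved under pics/ and viewed, at most 10 in all, crops included, and the job is handed in when it is done.

Besides the shell and the picture viewer there is one more tool, called after "Call:" by a JSON object that holds its "name" and its "arguments". drive_tool: Moves the arm, as the interface text tells. Its arguments: {"type":"object","properties":{"moves":{"type":"array","items":{"type":"number"}},"grip_force":{"type":"number"}},"required":["moves"]}

```bash
mkdir -p pics; ls
cat > h.py <<'E'
import numpy as np, cv2
from scipy.spatial.transform import Rotation as Ro
from plant import robot
def cam(n):
    c=robot.read_camera(n); return c
def save(c,f): cv2.imwrite('pics/'+f,c['color'][:,:,::-1])
def pts(c):
    d=c['depth']; v,u=np.mgrid[0:480,0:640]; K=c['mtx']
    P=np.stack([(u-K[0,2])/K[0,0]*d,(v-K[1,2])/K[1,1]*d,d],-1)
    return (P-np.array(c['t']).ravel())@np.array(c['R'])
def ray(c,u,v,z):
    R=np.array(c['R']);o=-R.T@np.array(c['t']).ravel()
    d=R.T@np.linalg.inv(c['mtx'])@np.array([u,v,1.]); return o+d*(z-o[2])/d[2]
E
python3 - <<'E'
from h import *
np.set_printoptions(precision=4,suppress=True)
for n in('side','top'):
    c=cam(n); save(c,n+'0.png'); np.savez(n+'0.npz',**c)
    print(n,c['mtx'].tolist(),(-np.array(c['R']).T@np.array(c['t']).ravel()),np.array(c['R'])[2], (c['depth']>0).mean())
print(robot.read_state(), robot.grasp_offset)
E
```

```text
pics
side [[560.6269782650128, 0.0, 318.3093340998974], [0.0, 560.6269782650128, 238.52797083347943], [0.0, 0.0, 1.0]] [ 0.1388 -0.5703  1.3903] [ 0.2788  0.4256 -0.8609] 0.9962239583333333
top [[542.4836502670828, 0.0, 313.75590081879096], [0.0, 542.4836502670828, 237.3715976883921], [0.0, 0.0, 1.0]] [0.2484 0.0637 1.5697] [ 0.2106  0.0086 -0.9775] 0.9958203125
{'t': 0.1, 'q': array([-1.2844,  0.1311,  1.4892, -0.    ,  1.523 , -0.0854]), 'dq': array([ 0.0019, -0.0017, -0.0025,  0.0004,  0.0004,  0.0002]), 'joint_torque': array([  0.0019, -56.1341, -49.3097,   0.0771,   0.0291,  -0.0001]), 'tool_pos': array([ 0.2179, -0.5588,  0.4038]), 'orientation': array([-3.0858, -0.5804,  0.0003]), 'force': array([-0.2648, -0.1972, -0.3801]), 'wrist_torque': array([ 0.0403, -0.0318,  0.0171]), 'gripper_force': 0.0, 'opening': 0.09301285639406232} 0.1673
```

View pics/side0.png

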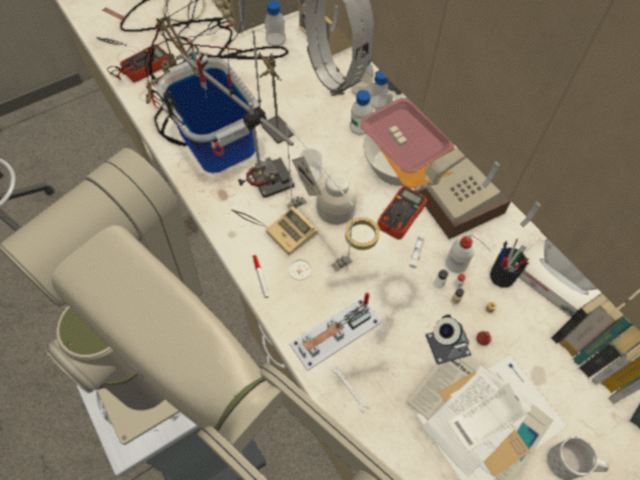

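View pics/top0.png

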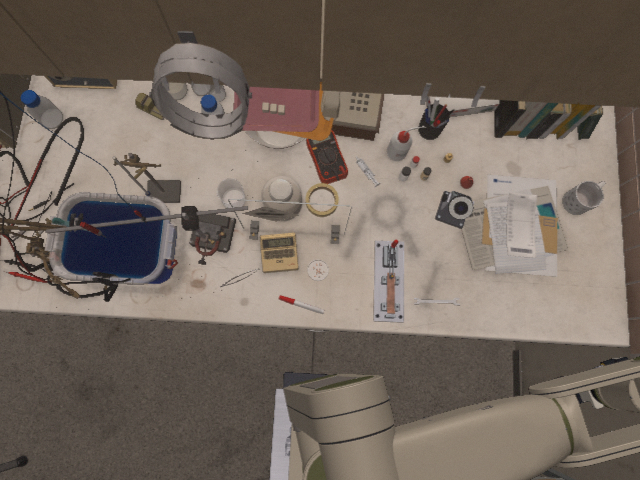

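The side view shows the jig at about (335,335) with its red handle at (367,299), and the camera at (447,332). The top view shows the jig at (390,280), handle (394,243), lens (460,207), spanner (437,302) and the shield's feet at (254,230) and (335,234). I'll crop the jig and camera regions.

Run:
```python
from h import *
np.set_printoptions(precision=4,suppress=True)
ims=[]
for n,(u0,v0,w,h) in {'top':(360,180,130,150),'side':(280,280,200,125)}.items():
    c=dict(np.load(n+'0.npz')); im=c['color'][v0:v0+h,u0:u0+w,::-1]
    ims.append(cv2.resize(im,None,fx=4,fy=4,interpolation=cv2.INTER_CUBIC))
    P=pts(c); hsv=cv2.cvtColor(c['color'],cv2.COLOR_RGB2HSV).astype(int)
    reg=np.zeros((480,640),bool); reg[v0:v0+h,u0:u0+w]=1
    H,S,V=hsv[...,0],hsv[...,1],hsv[...,2]
    red=reg&((H<6)|(H>174))&(S>150)
    cop=reg&(H>=5)&(H<16)&(S>70)&(V>90)
    for nm,m in(('red',red),('cop',cop)):
        k,l,st,ce=cv2.connectedComponentsWithStats(m.astype(np.uint8))
        for i in range(1,k):
            if st[i,4]>15:
                q=P[l==i]; print(n,nm,st[i],ce[i],'med',np.median(q,0),'min',np.percentile(q,3,0),'max',np.percentile(q,97,0))
                if nm=='cop': print(cv2.minAreaRect(np.argwhere(l==i)[:,::-1].astype(np.float32)))
cv2.imwrite('pics/c1.png',ims[0]);cv2.imwrite('pics/c2.png',ims[1])
```

```text
top red [392 240   6   8  22] [394.3636 242.9545] med [ 0.5557 -0.1428  0.1315] min [ 0.5522 -0.1485  0.0918] max [ 0.5616 -0.1388  0.1419]
top cop [387 273   8  40 251] [390.1753 294.4143] med [ 0.4244 -0.1468  0.0398] min [ 0.3759 -0.1568  0.0332] max [ 0.4755 -0.137   0.0502]
((390.5, 292.5), (39.0, 7.0), 90.0)
side red [364 294   5  10  21] [366.0476 298.0952] med [ 0.5551 -0.1515  0.123 ] min [ 0.5527 -0.1534  0.096 ] max [ 0.56   -0.1467  0.1387]
side cop [303 325  40  25 300] [321.7533 336.6567] med [ 0.4255 -0.1507  0.0398] min [ 0.3763 -0.1596  0.0351] max [ 0.4751 -0.1407  0.0516]
((322.8529052734375, 335.58819580078125), (8.403430938720703, 42.70314407348633), 59.036251068115234)
side cop [476 332   4  12  29] [477.7931 337.3793] med [ 0.7657 -0.3622  0.0224] min [ 0.7608 -0.3745  0.0141] max [ 0.776  -0.3546  0.0303]
((477.5, 337.5), (11.0, 3.0), 90.0)
```

View pics/c1.png

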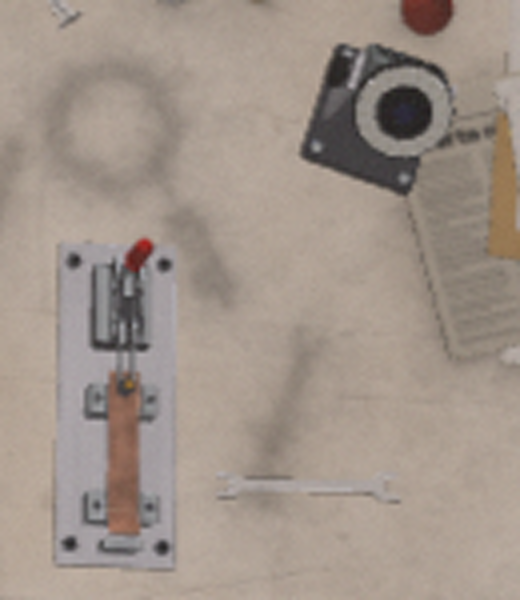

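View pics/c2.png

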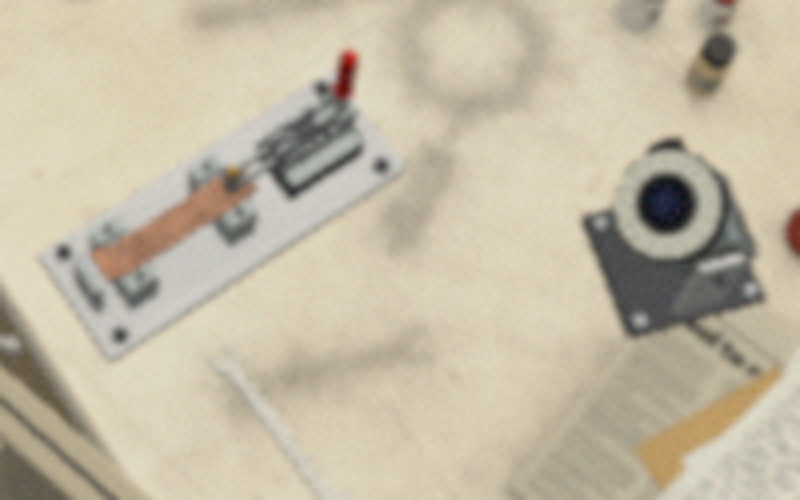

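c1 shows the jig plate, x-axis ahead, with the electrode at (123,455), red handle (140,252) and lens ring (404,110), all in crop pixels. c2 shows the same from the side, with the ring at (668,203). Next I'll measure the plate, the ring and the shield.

Run:
```python
from h import *
np.set_printoptions(precision=4,suppress=True)
T=dict(np.load('top0.npz'));S=dict(np.load('side0.npz'))
for n,c,(u0,v0,w,h) in(('top',T,(368,234,42,94)),('side',S,(286,294,102,80))):
    hsv=cv2.cvtColor(c['color'],cv2.COLOR_RGB2HSV).astype(int)
    b=c['color'].astype(int); m=np.zeros((480,640),np.uint8)
    m[v0:v0+h,u0:u0+w]=((b[...,0]-b[...,2])<12)[v0:v0+h,u0:u0+w]
    m=cv2.morphologyEx(m,cv2.MORPH_OPEN,np.ones((3,3),np.uint8))
    P=pts(c); m[P[...,2]>.02]=0
    k,l,st,ce=cv2.connectedComponentsWithStats(m); i=1+st[1:,4].argmax()
    vu=np.argwhere(l==i); W=np.array([ray(c,u,v,.008)[:2] for v,u in vu],np.float32)
    print(n,st[i],'plate',cv2.minAreaRect(W*1000),'zmed',np.median(P[l==i][:,2]))
# ring light
for n,c,(u0,v0,w,h) in(('top',T,(446,194,30,28)),('side',S,(430,314,34,34))):
    b=c['color'][v0:v0+h,u0:u0+w]; P=pts(c)[v0:v0+h,u0:u0+w]
    m=((b.min(-1)>125)&(P[...,2]>.09)).astype(np.uint8)
    k,l,st,ce=cv2.connectedComponentsWithStats(m); i=1+st[1:,4].argmax(); m=(l==i)
    q=P[m]; q=q[np.abs(q[:,2]-np.median(q[:,2]))<.04]; cen=q.mean(0); nn=np.linalg.svd(q-cen)[2][2]; nn*=np.sign(nn[2])
    cnt,_=cv2.findContours(m.astype(np.uint8),cv2.RETR_EXTERNAL,cv2.CHAIN_APPROX_NONE)
    e=cv2.fitEllipse(max(cnt,key=len)); uc=np.array(e[0])+[u0,v0]
    res=(q-cen)@nn
    print(n,'ring n',m.sum(),'cen',cen,'normal',nn,'tilt',np.degrees(np.arccos(nn[2])),'az',np.degrees(np.arctan2(nn[1],nn[0])),'res',res.std(),'ell',e,uc,'ray@cz',ray(c,*uc,cen[2]))
    R=np.array(c['R']); o=-R.T@np.array(c['t']).ravel(); d=R.T@np.linalg.inv(c['mtx'])@np.array([*uc,1.]); d/=np.linalg.norm(d)
    # ring lens centre triangulation
    if n=='top': o1,d1=o,d
    else:
        A=np.stack([d1,-d],1); s=np.linalg.lstsq(A,o-o1,rcond=None)[0]; print('tri',o1+d1*s[0],o+d*s[1])
# shield: crop
a=cv2.resize(T['color'][185:245,225:365,::-1],(800,343),interpolation=cv2.INTER_CUBIC)
s=cv2.resize(S['color'][140:280,270:410,::-1],(257,257),interpolation=cv2.INTER_CUBIC)
s2=np.zeros((257,800,3),np.uint8); s2[:,:257]=s; cv2.imwrite('pics/sh.png',np.vstack([a,s2]))
for n,c,px in(('top',T,[(254,230),(335,234)]),('side',S,[(342,263),(297,201)])):
    for u,v in px: print(n,'foot',pts(c)[v,u],ray(c,u,v,0.01))
```

```text
top [ 374  241   30   81 1448] plate ((469.54412841796875, -145.7011260986328), (233.724609375, 84.06828308105469), 1.180861473083496) zmed 0.0076586867330731
side [ 291  300   88   69 1376] plate ((469.6087646484375, -150.3184814453125), (230.9385223388672, 82.14163208007812), 1.0050294399261475) zmed 0.007996200184768555
top ring n 219 cen [ 0.6673 -0.3241  0.1244] normal [-0.5226  0.1335  0.8421] tilt 32.64154490887886 az 165.67295402431228 res 0.00336005947024429 ell ((14.576519966125488, 13.47027587890625), (20.936765670776367, 22.174259185791016), 64.2259750366211) [460.5765 207.4703] ray@cz [ 0.6667 -0.3236  0.1244]
side ring n 361 cen [ 0.6686 -0.3251  0.1244] normal [-0.482   0.1936  0.8545] tilt 31.297500651563478 az 158.1156974737857 res 0.004463093694364174 ell ((16.594951629638672, 16.331302642822266), (25.110319137573242, 26.6540584564209), 35.030364990234375) [446.595  330.3313] ray@cz [ 0.6682 -0.325   0.1244]
tri [ 0.6674 -0.3242  0.122 ] [ 0.669  -0.3247  0.1225]
top foot [0.5944 0.2534 0.0204] [0.5967 0.2546 0.01  ]
top foot [0.5947 0.016  0.0247] [0.598  0.0156 0.01  ]
side foot [0.5934 0.0037 0.0245] [0.5983 0.0098 0.01  ]
side foot [0.606  0.2608 0.001 ] [0.6029 0.2554 0.01  ]
```

View pics/sh.png

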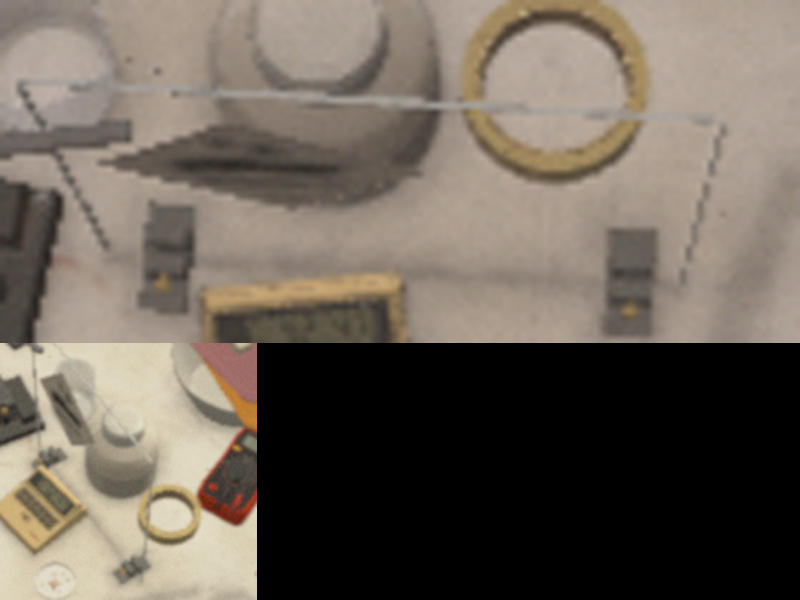

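The crop shows the shield's bottom edge running from (110,250) to (683,283), with its foot clips at (165,260) and (630,285). That puts the sheet at x≈0.60, y from −0.015 to 0.28. It clears the jig at y≈−0.148. I'll refine the lens normal with a few frames and the base's yaw.

```bash
cat > lens.py <<'E'
from h import *
np.set_printoptions(precision=4,suppress=True)
Q=[]
for n,(u0,v0,w,h) in(('top',(440,182,40,50)),('side',(420,310,60,65))):
    cs=[cam(n) for _ in range(4)]; c=cs[0]; c['depth']=np.mean([x['depth'] for x in cs],0)
    col=np.mean([x['color'] for x in cs],0); P=pts(c); s=(slice(v0,v0+h),slice(u0,u0+w))
    b=col[s]; Pz=P[s]
    ring=((b.min(-1)>125)&(Pz[...,2]>.08)).astype(np.uint8)
    k,l,st,ce=cv2.connectedComponentsWithStats(ring); ring=(l==1+st[1:,4].argmax()).astype(np.uint8)
    cnt=max(cv2.findContours(ring,cv2.RETR_EXTERNAL,cv2.CHAIN_APPROX_NONE)[0],key=len)
    fill=cv2.drawContours(np.zeros_like(ring),[cnt],-1,1,-1); inn=cv2.erode(fill,np.ones((3,3),np.uint8))>0
    q=Pz[inn&(ring>0)]
    for _ in range(8):
        cen=q.mean(0); nn=np.linalg.svd(q-cen)[2][2]; nn*=np.sign(nn[2]); a=Pz[inn&(ring>0)]; r=(a-cen)@nn; q=a[np.abs(r)<max(.002,2*(((q-cen)@nn).std()))]
    m=cv2.moments(cnt); e=cv2.fitEllipse(cnt); rl=Pz[inn&(b.max(-1)<90)]
    print(n,len(q),'cen',cen,'n',nn,'tilt',np.degrees(np.arccos(nn[2])),'az',np.degrees(np.arctan2(nn[1],nn[0])),'res',((q-cen)@nn).std(),'fillcen',Pz[inn].mean(0),'lens rel ring',np.median((rl-cen)@nn),'lens',np.median(rl,0),'ell',e)
    # ring rim back-projected on fitted plane
    R=np.array(c['R']);o=-R.T@np.array(c['t']).ravel()
    uv=cnt[:,0]+[u0,v0]; d=(R.T@np.linalg.inv(c['mtx'])@np.c_[uv,np.ones(len(uv))].T).T
    X=o+d*(((cen-o)@nn)/(d@nn))[:,None]; print('rim centre',(X.min(0)+X.max(0))/2,'radius',np.linalg.norm(X-X.mean(0),axis=1).mean(), X.mean(0))
    # base
    base=((col.max(-1)<110)&(P[...,2]<.03)&(P[...,2]>-.01)).astype(np.uint8); B=np.zeros_like(base)
    B[v0-15:v0+h+15,u0-15:u0+w+15]=base[v0-15:v0+h+15,u0-15:u0+w+15]
    k,l,st,ce=cv2.connectedComponentsWithStats(B); i=1+st[1:,4].argmax()
    W=np.array([ray(c,u,v,.006)[:2] for v,u in np.argwhere(l==i)],np.float32)*1000
    print('base',cv2.minAreaRect(W), st[i])
E
python3 lens.py
```

```text
top 130 cen [ 0.6667 -0.323   0.1275] n [-0.6907 -0.7173  0.0914] tilt 84.75658481991051 az -133.917679198997 res 0.01625673265086109 fillcen [ 0.6646 -0.3216  0.1316] lens rel ring 0.0011879248174162438 lens [ 0.6646 -0.3225  0.1274] ell ((20.5810489654541, 25.488306045532227), (20.89339828491211, 22.215930938720703), 61.17673110961914)
rim centre [ 0.681  -0.3441  0.0697] radius 0.21000478646506973 [ 0.6722 -0.3318  0.0997]
base ((676.7376098632812, -326.7007141113281), (85.89495086669922, 59.705894470214844), 72.08597564697266) [435 201  30  28 321]
side 264 cen [ 0.6673 -0.3259  0.1286] n [-0.3288  0.9398  0.0931] tilt 84.65695968199857 az 109.28462797519956 res 0.015956291922745076 fillcen [ 0.6652 -0.3263  0.1314] lens rel ring 0.0012987704726282524 lens [ 0.6656 -0.3255  0.1276] ell ((26.601680755615234, 20.246084213256836), (25.087846755981445, 26.91895866394043), 33.59513854980469)
rim centre [ 0.8264 -0.231  -0.2665] radius 0.5017781708944405 [ 0.7403 -0.2826 -0.0508]
base ((676.7667236328125, -345.1798095703125), (72.43445587158203, 116.71067810058594), 34.324615478515625) [426 333  44  32 473]
```

```bash
sed -i "s/np.mean(\[x\['depth'\] for x in cs\],0)/np.median([x['depth'] for x in cs],0)/" lens.py
sed -i "s/    q=Pz\[inn&(ring>0)\]/    cm=np.median(Pz[inn],0); ring=ring*(np.linalg.norm(Pz-cm,axis=-1)<.045); q=Pz[inn\&(ring>0)]/" lens.py; python3 lens.py
```

```text
top 124 cen [ 0.6672 -0.3237  0.1247] n [-0.5087  0.1471  0.8483] tilt 31.971631445519844 az 163.87572200648827 res 0.0018106903186303788 fillcen [ 0.6662 -0.3231  0.1258] lens rel ring 0.0029634387140592524 lens [ 0.665  -0.3228  0.1275] ell ((20.586185455322266, 25.49391746520996), (20.862903594970703, 22.1379337310791), 65.70342254638672)
rim centre [ 0.6665 -0.324   0.1245] radius 0.029592490544149294 [ 0.6669 -0.323   0.1245]
base ((676.5556640625, -326.61187744140625), (86.15397644042969, 59.603668212890625), 71.73614501953125) [435 201  30  28 328]
side 227 cen [ 0.6689 -0.3252  0.125 ] n [-0.5002  0.1619  0.8506] tilt 31.718633842965104 az 162.06372865381934 res 0.0010855790762420913 fillcen [ 0.6675 -0.3251  0.126 ] lens rel ring 0.003646726825732908 lens [ 0.6655 -0.3254  0.1281] ell ((26.580554962158203, 20.235069274902344), (25.013832092285156, 26.942827224731445), 33.48360061645508)
rim centre [ 0.6684 -0.3247  0.1247] radius 0.03144762856908736 [ 0.669  -0.3243  0.1249]
base ((676.7667236328125, -345.1798095703125), (72.43445587158203, 116.71067810058594), 34.324615478515625) [426 333  44  32 479]
```

Call:
{"name": "drive_tool", "arguments": {"moves": [0, 40, -25, 0, 0, 0, 0, 0, 40, -25, 0, 0, 0, 0, 0, 40, -25, 0, 0, 0, 0, 0, 40, -25, 0, 0, 0, 0, 0, 40, -25, 0, 0, 0, 0, 0, 40, -25, 0, 0, 0, 0, 0, 40, -25, 0, 0, 0, 0, 0, 40, -25, 0, 0, 0, 0], "grip_force": 20}}

```text
t: 1.7
tool_pos: [0.4443, -0.2547, 0.4051]
orientation: [3.087, 0.58, 0.001]
force: [0.3, -0.4, -0.1]
opening: 0.0337
gripper_force: 0.0
```

Call:
{"name": "drive_tool", "arguments": {"moves": [0, 40, -24, 0, 0, 0, 0, 0, 40, -24, 0, 0, 0, 0, 0, 39, -24, 0, 0, 0, 0, 0, 0, 0, 0, 0, 0, 6.7, 0, 0, 0, 15, 0, 0, 6.7, 0, 0, 0, 15, 0, 0, 6.8, 0, 0, 0, 10, 0, 0, 0, 0, 0, 0, 0, 0, 0, 0]}}

```text
t: 2.5
tool_pos: [0.5276, -0.1459, 0.3629]
orientation: [-3.14, -0.036, 0.005]
force: [0.3, -0.4, -0.2]
opening: 0.0003
gripper_force: 0.0
```

Call:
{"name": "drive_tool", "arguments": {"moves": [0, 0, 0, 35, 0, 0, 0, 0, 0, 0, 30, 0, 0, 0, 0, 8, 0, 0, 0, 0, 0, 0, 8, 0, 0, 0, 0, 0, 0, 8, 0, 0, 0, 0, 0, 0, 8, 0, 0, 0, 0, 0]}}

```text
t: 3.1
tool_pos: [0.5615, -0.1457, 0.3016]
orientation: [3.14, 0.031, 0.003]
force: [-1.7, -0.9, 0.1]
opening: 0.0006
gripper_force: 1.2
```

Call:
{"name": "drive_tool", "arguments": {"moves": [0, 7, 0, 2, 0, 0, 0, 0, 8, 0, 3, 0, 0, 0, 0, 6, 0, 4, 0, 0, 0, 0, 7, 0, 5, 0, 0, 0, 0, 5, 0, 6, 0, 0, 0, 0, 4, 0, 7, 0, 0, 0]}}

```text
t: 3.7
tool_pos: [0.598, -0.1448, 0.2727]
orientation: [3.141, 0.03, 0.002]
force: [0.8, -1.2, 4.5]
opening: 0.0005
gripper_force: 1.8
```

Call:
{"name": "drive_tool", "arguments": {"moves": [0, 2, 0, 4, 0, 0, 0, 0, 1, 0, 4, 0, 0, 0, 0, 0, 0, 4, 0, 0, 0, 0, 0, 0, 3, 0, 0, 0, 0, 0, 0, 0, 0, 0, 0]}}

```text
t: 4.2
tool_pos: [0.6006, -0.1447, 0.262]
orientation: [3.141, 0.031, 0.003]
force: [-13.0, 3.6, 31.1]
opening: 0.0007
gripper_force: 16.0
```

Call:
{"name": "drive_tool", "arguments": {"moves": [0, 3, 0, -12, 0, 0, 0, 0, 3, 0, -35, 0, 0, 0, 0, 0, 0, -48, 0, 0, 0, 0, -40, 0, -15, 0, 0, 0, 60, -45, 0, 0, 0, 0, 0, 60, -45, 0, 0, 0, 0, 0, 60, -40, 0, 0, 0, 0, 0, 60, -9, 0, 0, 0, 0, 0]}}

```text
t: 5.0
tool_pos: [0.4239, -0.1476, 0.3662]
orientation: [-3.14, -0.029, 0.005]
force: [-0.0, -0.7, 0.3]
opening: 0.0277
gripper_force: 0.0
```

```bash
python3 - <<'E'
from h import *
np.set_printoptions(precision=4,suppress=True)
print(robot.read_state()['tool_pos'])
for n,(u0,v0,w,h) in {'top':(360,200,130,130),'side':(280,260,130,125)}.items():
    c=cam(n); save(c,n+'1.png'); P=pts(c); hsv=cv2.cvtColor(c['color'],cv2.COLOR_RGB2HSV).astype(int)
    reg=np.zeros((480,640),bool); reg[v0:v0+h,u0:u0+w]=1
    H,S,V=hsv[...,0],hsv[...,1],hsv[...,2]
    for nm,m in(('red',reg&((H<6)|(H>174))&(S>150)),('cop',reg&(H>=5)&(H<16)&(S>70)&(V>90))):
        k,l,st,ce=cv2.connectedComponentsWithStats(m.astype(np.uint8))
        for i in range(1,k):
            if st[i,4]>12: q=P[l==i]; print(n,nm,st[i],np.median(q,0),np.percentile(q,3,0),np.percentile(q,97,0))
E
python3 -c "
import cv2,numpy as np
a=cv2.imread('pics/top1.png')[180:340,340:480];b=cv2.imread('pics/side1.png')[240:400,270:410]
cv2.imwrite('pics/ab.png',cv2.resize(np.hstack([a,b]),(800,457),interpolation=cv2.INTER_CUBIC))"
```

```text
[ 0.4239 -0.1476  0.3662]
top red [391 220   4  17  63] [ 0.6075 -0.1441  0.0768] [ 0.5872 -0.1495  0.0684] [ 0.6318 -0.1394  0.0848]
top cop [387 300   8  13  92] [ 0.393  -0.1477  0.0412] [ 0.3754 -0.1563  0.0328] [ 0.4097 -0.1386  0.0535]
side red [374 289  15  12  54] [ 0.6084 -0.148   0.0776] [ 0.5883 -0.1515  0.0681] [ 0.6293 -0.1444  0.0838]
side cop [379 288  11   6  16] [ 0.6318 -0.1413  0.0753] [ 0.6111 -0.1525 -0.0048] [ 0.6639 -0.1131  0.0831]
side cop [303 330  27  20 205] [ 0.4085 -0.15    0.0408] [ 0.3766 -0.1615  0.0335] [ 0.4445 -0.1415  0.0534]
```

View pics/ab.png

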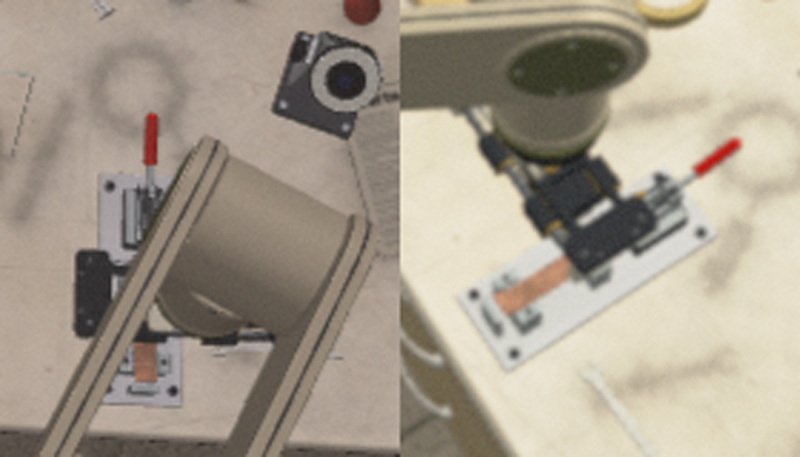

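The view shows the red handle lying right back at (150,140) left and (717,157) right, at about 1.36 rad. The electrode is still in the saddles, and the gripper is above it.

Call:
{"name": "drive_tool", "arguments": {"moves": [60, 0, 0, 0, 0, 0, 0, 60, 0, 1, 0, 0, 0, 0, 60, 0, 0, 0, 0, 0, 0]}}

```text
t: 5.4
tool_pos: [0.4281, -0.1491, 0.3676]
orientation: [-3.141, -0.031, 0.0]
force: [0.3, 0.2, 0.8]
opening: 0.0582
gripper_force: 0.0
```

Call:
{"name": "drive_tool", "arguments": {"moves": [60, 1, 0, 40, 0, 0, 0, 60, 0, 0, 40, 0, 0, 0, 60, 0, 0, 35, 0, 0, 0, 60, 0, 0, 25, 0, 0, 0, 60, 0, 0, 19, 0, 0, 0, 60, 0, 0, 0, 0, 0, 0, 60, 0, 0, 0, 0, 0, 0]}}

```text
t: 6.1
tool_pos: [0.4286, -0.149, 0.2088]
orientation: [-3.141, -0.031, 0.002]
force: [0.2, -0.2, 0.3]
opening: 0.0601
gripper_force: 0.0
```

Call:
{"name": "drive_tool", "arguments": {"moves": [40, 0, 0, 0, 0, 0, 0, 30, 0, 0, 0, 0, 0, 0, 15, 0, 0, 0, 0, 0, 0, 15, 0, 0, 0, 0, 0, 0, 15, 0, 0, 0, 0, 0, 0, 15, 0, 0, 0, 0, 0, 0], "grip_force": 20}}

```text
t: 6.7
tool_pos: [0.4283, -0.1491, 0.209]
orientation: [3.141, 0.03, 0.001]
force: [0.4, 0.9, 1.9]
opening: 0.0217
gripper_force: 20.0
```

Call:
{"name": "drive_tool", "arguments": {"moves": [15, 0, 0, -5, 0, 0, 0, 15, 0, 0, -10, 0, 0, 0, 15, 0, 0, -20, 0, 0, 0, 15, 0, 0, -30, 0, 0, 0, 15, 0, 0, -35, 0, 0, 0, 15, 0, 0, -35, 0, 0, 0, 15, 0, 0, -20, 0, 0, 0, 15, 0, 0, 0, 0, 0, 0]}}

```text
t: 7.5
tool_pos: [0.4292, -0.1494, 0.3683]
orientation: [3.138, 0.03, 0.01]
force: [0.6, 0.5, 0.0]
opening: 0.0219
gripper_force: 20.0
```

```bash
cat > plan.py <<'E'
from h import *
np.set_printoptions(precision=2,suppress=True)
s=robot.read_state(); p=s['tool_pos']; R=Ro.from_rotvec(s['orientation'])
az,ti=np.radians(162.),np.radians(31.8)
n=np.array([np.sin(ti)*np.cos(az),np.sin(ti)*np.sin(az),np.cos(ti)])
L=np.array([.6658,-.3241,.1275]); X=np.array([-np.sin(az),np.cos(az),0]); X=-X if X[1]<0 else X
Z=-n; Rt=Ro.from_matrix(np.stack([X,np.cross(Z,X),Z],1)); g=.0037
pt=L+(.12+g+robot.grasp_offset)*n
print('tool x az',np.degrees(np.arctan2(X[1],X[0])),'target',pt*1000)
print('shift tool mm',R.inv().apply(pt-p)*1000,'turn deg',np.degrees((R.inv()*Rt).as_rotvec()))
# 2-stage: yaw about tool z, then tilt
e=(R.inv()*Rt).as_euler('ZYX',degrees=True); print('ZYX',e, 'q',s['q'],'open',s['opening'],'f',s['gripper_force'])
E
python3 plan.py
python3 - <<'E'
from h import *
c=cam('side'); save(c,'s2.png'); cv2.imwrite('pics/s2c.png',cv2.resize(cv2.imread('pics/s2.png')[230:390,250:490],(720,480)))
E
```

```text
tool x az 72.0 target [ 519.96 -276.71  374.82]
shift tool mm [ 88.36 129.02  -5.53] turn deg [-27.2   19.44 -69.  ]
ZYX [-70.89   0.06 -31.39] q [-0.45 -0.26  1.93 -0.    1.47  1.1 ] open 0.02188970444228623 f 19.999796936754137
```

View pics/s2c.png

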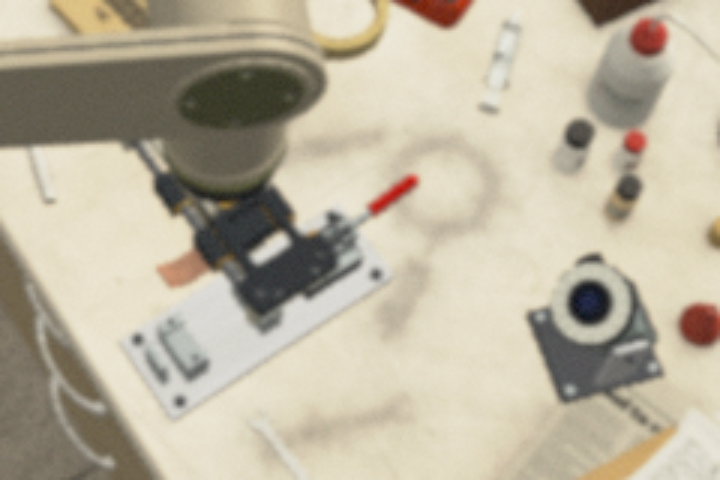

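The picture shows the electrode held in the fingers at (180,265) in the crop, clear of the jig, with the handle still back at (395,195). First I'll turn the yaw.

Call:
{"name": "drive_tool", "arguments": {"moves": [15, 0, 0, -10, 0, 0, -3, 15, 0, 0, -10, 0, 0, -7, 15, 0, 0, -10, 0, 0, -7, 15, 0, 0, 0, 0, 0, -7, 15, 0, 0, 0, 0, 0, -7, 15, 0, 0, 0, 0, 0, -7, 15, 0, 0, 0, 0, 0, -7, 15, 0, 0, 0, 0, 0, -7]}}

```text
t: 8.35
tool_pos: [0.4277, -0.1488, 0.3916]
orientation: [-2.804, -1.41, 0.003]
force: [0.5, -1.6, -0.5]
opening: 0.0216
gripper_force: 20.0
```

Call:
{"name": "drive_tool", "arguments": {"moves": [15, 0, 0, 0, 0, 0, -7, 15, 0, 0, 0, 0, 0, -7, 15, 0, 0, 0, 0, 0, -5, 15, 0, 0, 0, 0, 0, 0, 15, 0, 0, 0, 0, 0, 0]}}

```text
t: 8.85
tool_pos: [0.4279, -0.1489, 0.3924]
orientation: [-2.541, -1.844, 0.002]
force: [-0.6, -0.1, -0.6]
opening: 0.022
gripper_force: 20.0
```

```bash
python3 plan.py
```

```text
tool x az 72.0 target [ 519.96 -276.71  374.82]
shift tool mm [-93.02 127.15  17.31] turn deg [-31.92  -0.    -0.06]
ZYX [ -0.05  -0.02 -31.92] q [-0.45 -0.27  1.89  0.    1.52 -0.13] open 0.022012632710702522 f 19.999493923969567
```

Call:
{"name": "drive_tool", "arguments": {"moves": [15, -8, 11, 0, 0, 0, 0, 15, -17, 23, 0, 0, 0, 0, 15, -22, 31, 4, 0, 0, 0, 15, -22, 31, 5, 0, 0, 0, 15, -16, 20, 5, 0, 0, 0, 15, -8, 11, 3, 0, 0, 0, 15, 0, 0, 0, -2, 0, 0, 15, 0, 0, 0, -4, 0, 0]}}

```text
t: 9.65
tool_pos: [0.5207, -0.2771, 0.3751]
orientation: [2.474, 1.795, 0.094]
force: [-0.4, 1.5, -0.3]
opening: 0.0219
gripper_force: 20.0
```

Call:
{"name": "drive_tool", "arguments": {"moves": [15, 0, 0, 0, -6, 0, 0, 15, 0, 0, 0, -6, 0, 0, 15, 0, 0, 0, -6, 0, 0, 15, 0, 0, 0, -5, 0, 0, 15, 0, 0, 0, -2.9, 0, 0, 15, 0, 0, 0, 0, 0, 0, 15, 0, 0, 0, 0, 0, 0, 15, 0, 0, 0, 0, 0, 0]}}

```text
t: 10.45
tool_pos: [0.5206, -0.2766, 0.3766]
orientation: [2.149, 1.563, 0.446]
force: [-0.2, -0.5, -0.7]
opening: 0.0216
gripper_force: 20.0
```

```bash
python3 plan.py
python3 - <<'E'
from h import *
np.set_printoptions(precision=4,suppress=True)
az,ti=np.radians(162.),np.radians(31.8)
n=np.array([np.sin(ti)*np.cos(az),np.sin(ti)*np.sin(az),np.cos(ti)]);L=np.array([.6658,-.3241,.1275]); lev=np.array([np.cos(np.radians(72)),np.sin(np.radians(72)),0]); Xl=np.cross(lev,n)
ims=[]
for nm in('top','side'):
    c=cam(nm); P=pts(c); R=np.array(c['R']); k=c['mtx']@(R@(L+.12*n)+np.array(c['t']).ravel()); u,v=(k[:2]/k[2]).astype(int)
    hsv=cv2.cvtColor(c['color'],cv2.COLOR_RGB2HSV).astype(int); H,S,V=hsv[...,0],hsv[...,1],hsv[...,2]
    D=P-L; m=(H>=3)&(H<17)&(S>60)&(V>60)&(np.linalg.norm(D-.12*n,axis=-1)<.09)
    q=D[m]; print(nm,(u,v),m.sum())
    if m.sum()>10:
        w=np.c_[q@lev,q@Xl,q@n]; print('lev/x/n med',np.median(w,0),np.percentile(w,3,0),np.percentile(w,97,0))
        for sgn in(-1,1):
            t=w[(sgn*w[:,0])>.015]
            if len(t): print(sgn,np.median(t,0),len(t))
    x0=min(max(u-70,0),500);y0=min(max(v-80,0),320); ims.append(c['color'][y0:y0+160,x0:x0+140,::-1])
cv2.imwrite('pics/fin.png',cv2.resize(np.hstack(ims),(798,456),interpolation=cv2.INTER_CUBIC))
E
```

```text
tool x az 72.0 target [ 519.96 -276.71  374.82]
shift tool mm [-0.33 -1.44  1.25] turn deg [ 0.01 -0.06  0.05]
ZYX [ 0.05 -0.06  0.01] q [-0.63 -0.14  1.86  0.21  0.9  -0.4 ] open 0.02158394647537577 f 19.99971446231939
top (np.int64(464), np.int64(219)) 130
lev/x/n med [ 0.0426 -0.0001  0.1235] [ 0.0133 -0.0099  0.1173] [0.0608 0.0104 0.131 ]
-1 [-0.0535  0.0046  0.1329] 4
1 [ 0.0428 -0.0004  0.1234] 126
side (np.int64(428), np.int64(320)) 179
lev/x/n med [-0.0337  0.0015  0.1241] [-0.0539 -0.0082  0.1186] [-0.0122  0.0155  0.1762]
-1 [-0.0351  0.002   0.1242] 167
```

View pics/fin.png

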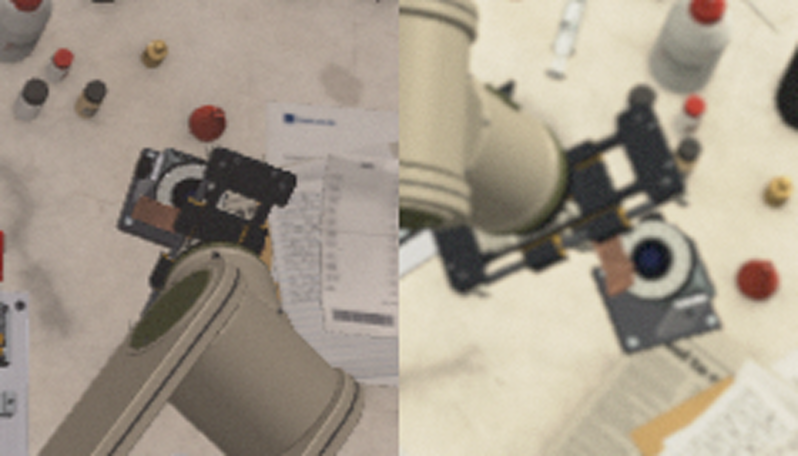

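The electrode is held square in front of the lens. The final view shows copper at (155,215) left and (615,265) right. It sits about 3 mm off along the level axis and about 1.5 mm too far away, so I'll trim that.

Call:
{"name": "drive_tool", "arguments": {"moves": [15, -1.5, -0.5, 0.8, 0, 0, 0, 15, -1.5, -0.7, 0.8, 0, 0, 0, 15, 0, 0, 0, 0, 0, 0, 15, 0, 0, 0, 0, 0, 0, 15, 0, 0, 0, 0, 0, 0, 15, 0, 0, 0, 0, 0, 0, 15, 0, 0, 0, 0, 0, 0]}}

```text
t: 11.25
tool_pos: [0.5194, -0.2793, 0.3748]
orientation: [2.147, 1.563, 0.447]
force: [0.1, 0.1, -1.6]
opening: 0.0217
gripper_force: 20.0
```

```bash
python3 plan.py
python3 - <<'E'
from h import *
np.set_printoptions(precision=4,suppress=True)
az,ti=np.radians(162.),np.radians(31.8)
n=np.array([np.sin(ti)*np.cos(az),np.sin(ti)*np.sin(az),np.cos(ti)]);L=np.array([.6658,-.3241,.1275]); lev=np.array([np.cos(np.radians(72)),np.sin(np.radians(72)),0]); Xl=np.cross(lev,n)
for nm in('top','side'):
    c=cam(nm); P=pts(c); hsv=cv2.cvtColor(c['color'],cv2.COLOR_RGB2HSV).astype(int); H,S,V=hsv[...,0],hsv[...,1],hsv[...,2]
    D=P-L; m=(H>=3)&(H<17)&(S>60)&(V>60)&(np.linalg.norm(D-.12*n,axis=-1)<.075)
    w=np.c_[D[m]@lev,D[m]@Xl,D[m]@n]; print(nm,np.median(w,0),np.percentile(w,[2,98],0)); print('slopes',np.polyfit(w[:,0],w[:,1],1)[0],np.polyfit(w[:,0],w[:,2],1)[0])
s=robot.read_state();print(s['dq'],s['t'])
E
```

```text
tool x az 72.0 target [ 519.96 -276.71  374.82]
shift tool mm [ 2.65 -0.22 -0.18] turn deg [ 0.1  -0.06  0.09]
ZYX [ 0.09 -0.06  0.1 ] q [-0.64 -0.13  1.86  0.22  0.89 -0.41] open 0.021719138030369102 f 19.999798295320943
top [ 0.0396 -0.0008  0.122 ] [[-0.0545 -0.0109  0.1166]
 [ 0.0586  0.0101  0.1329]]
slopes -0.036156533724038896 -0.08876444721806957
side [-0.036   0.0006  0.1225] [[-0.0578 -0.0096  0.1172]
 [-0.0159  0.0117  0.1338]]
slopes -0.034943993522427 -0.2598141907916802
[-0.001  -0.0004  0.0012  0.0006  0.0006  0.0007] 11.35
```

```bash
python3 -c "
from plant import robot
print(robot.close_job())"
```

```text
the job is handed in; nothing more can be done
None
```

The job is handed in at about 11 s of the 51 s: the handle is thrown right back (about 1.36 rad by the camera), and the electrode is still gripped, square and level in front of the lens. It measured centred to about 1 mm and 12 cm away to 1–2 mm. The closing call gave no verdict.

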